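Close the junction box and latch its lid

ROBOT

A 7-joint arm with a two-finger parallel gripper is mounted at the origin on the work surface. World frame = base frame: x ahead of the robot, y to its left, z up, the work surface at z = 0. Lengths are in m, angles in rad, forces in N, time in s.
With the tool pointing down it reaches from about 0.425 to 0.875 m from the base axis. Payload 4.7 kg.
Tool frame: the origin (TCP) lies at the very end of the fingers, on their centre line; the grasp point (between the pads) lies 19 mm behind it; z points along the fingers, y is the line along which they close (so a half turn about z gives the same grasp; the last joint's range is limited). The gripper opens to 85 mm and grips with 20 to 120 N. Pads are 22 mm wide; open, the fingers measure 114 mm over their backs; the gripper's body (76 mm by 85 mm) begins 54 mm behind the grasp point. The pads swing forward as they close: fully open they stand 13 mm farther back than shut.
Start: joints at [1.151, 0.321, -0.07, 1.45, 0.023, 1.371, -0.057], TCP at [0.273, -0.59, 0.231] pointing down, gripper open.
Joint ranges: [-2.86, 2.86], [-0.3, 2.09], [-1.38, 1.24], [0.06, 2.45], [-1.56, 4.7], [0.09, 2.05], [-2.69, 2.69]. Speed limits (rad/s): [2.57, 2.57, 3.14, 3.14, 3.14, 3.14, 3.14].

INTERFACE

Orientations are given as a unit quaternion [w, x, y, z].
In Python, from workcell import sensors, vision, r gives the robot as it stands.
- The arm moves only by the tool servo_tool, never from a script. Its argument "motion" is a list of rows, each an object with "xyz": the shift along the tool's x, y, z in units of 6 cm (1.0 is 6 cm), a list of three; "rotation": the turn, a rotation vector about the tool's x, y, z in units of pi rad (1.0 is pi rad), a list of three. A call has 1 to 12 rows; each row shifts and turns the commanded pose from where the row before left it, along the tool's axes as they then stand; what a row does not reach is not made up. A row lasts 1/8 s, in which the tool goes at most 62.5 mm and 10.7 degrees, less where a joint would pass 70% of its speed; a pose out of reach is approached as far as the arm can. A call with a number of a shift or a turn outside -1 to 1 is refused whole. A call with a gripper value outside its range is refused whole. "fingers" is the closure, from -1 (fully open) to 1 (shut), so that 0 is half open, set as the call begins (left out, the last holds). The fingers move at their own pace and stop on an object; "force" is the grip in N (left out, the last holds). Time passes only in rows, so rows that do not move let the fingers close. It gives the time, the measured TCP pose, the force, the opening and the grip force at its end, in the units of the state.
- sensors.observe(): the state, without advancing time (a new reading comes with each control period).
- vision.grab_frame(name): name is "side" or "top"; returns a dict with "pixels" (420x560x3 uint8, red, green, blue), "vertical_fov" (degrees; the focal length in pixels is half the picture's height over the tangent of half this angle, whatever the lens; pixels are square), "cx", "cy" (the principal point, pixels), "extrinsics" (4x4, takes a point from world to camera coordinates). Camera axes: x right, y down, z forward; pixel columns grow to the right and rows downward; lengths in m; the calibration is good to about 2 mm. A picture is of the moment at which its call begins. There is no depth.
- r.finish_job(): hands the job in; it is judged then, once.
The state is a dict: "time_s": time; "qpos": joint angles; "dq": joint speeds; "joint_efforts": joint torques, N m; "eef_pos": TCP position; "eef_rot": TCP orientation; "force": force on the tool from outside, world axes, zero at the start; "moment": the same for the moment, N m; "grip_width": finger opening in m; "grasp_force": force on a finger pad.
Only numpy, scipy, OpenCV 4.12 (cv2) and the standard library are available. Lean on these libraries where they do the work, as an engineer would, in place of code of your own. Each camera call takes 0.05 s, during which the arm holds its last target. There are 200 camera calls.

TASK

Take the grey lid off the sloping stand by its black grip and set it, without dropping it, level on the open junction box, with the notch in its end around the box's black cable inlet and its edges flush with the box all round. Then fold the steel latch fully down over the lid, let go of everything, and leave the other things on the bench where they are.

Things in the scene. Friction and masses are not known exactly. Their poses are not given: they have to be found in the camera images.
- box: Open-topped grey junction box fixed to the bench, 180 (x) x 110 (y) x 60 high mm, walls 8 mm. Origin centred under it, z up. A black cable inlet neck, 26 mm wide (y), stands at x -90 to -70 mm, y = 0, and rises to 70 mm, 10 above the rim. The latch is at the +x end: its fixed bracket, 50 mm wide, runs from x = 90 to 108 mm and rises to 64 mm outside x = 97 mm.
- box_rim (a point): Centre of the box's mouth, at rim height (60 mm above the bench); axes as the box. The lid's underside belongs here.
- lid_handle (a point): Centre of the loose grey lid, half-way up, 20.5 mm above its underside. Plate 180 (x) x 110 (y) x 5 mm, 0.2 to 0.45 kg; z is its normal, on the grip side. Black grip: a bar along x, 64 mm long, 14 thick (y), 19 to 41 mm above the underside, on two posts. A notch 28 mm deep (x), 40 wide (y) is in the middle of the -x end. It starts on the stand's slope, its y axis pointing up the slope.
- lid_notch (a point): Open end of the lid's notch, middle of the lid's -x edge (90 mm from the centre), 2.5 mm above its underside.
- stand: Plywood stand fixed to the bench, 150 x 200 x about 95 mm high, on which the lid lies: a board sloping up at 28 degrees towards its +x, with a low ledge along its lower edge, which is nearer the robot. Origin at the centre of its underside.
- latch (a joint): Angle of the steel latch flap: 0 = lying level over the lid (fully closed, a stop; its underside is then 1.5 mm above a seated lid), pi/2 = upright, starts open at 1.6 to 1.95, leaning away from the box. The hinge is stiff enough (0.06 N m) to stay where it is left.
- latch_hinge (a point): Middle of the latch's hinge line, at x = 102, z = 68.5 mm of the box; the line runs along the box's y.
- latch_tip (a point): Middle of the flap's free edge. The flap is 4 mm thick, 44 mm wide (along the hinge), and reaches 52 mm from the hinge line; closed, it points along the box's -x, towards the grip.
- screwdriver_grip (a point): Handle of a 190 mm screwdriver lying on the bench: leave alone.
- switch: Black network switch, 100 x 160 x 28 mm, origin under its centre: leave alone.
- tape: Roll of black tape, 100 mm across, 25 mm high, lying flat, origin under its centre: leave alone.
- jar: Jar of fittings, 64 mm across, 85 mm high, origin under its centre: leave alone.

How it is judged:
On the way:
1. the lid sits flush on the box, notch around the inlet, let go, the latch still open (horizontal distance between lid_handle and box_rim below 0.006 m and angle between the x axis of lid_handle and the x axis of box, either way round below 0.07 rad and x of lid_notch in the frame of box below -0.06 m and z of lid_handle in the frame of box between 0.077 and 0.083 m and angle between lid_handle's own z axis and vertical below 0.04 rad and contact force between the fingers and lid below 0.1 N and value of joint latch above 0.8 rad), for 0.2 s.
At the end, for the whole second after the job is handed in: The lid lies level on the box's rim, its centre within 6 mm of the box's centre in plan and its sides within 4 degrees of the box's, notch end at the inlet, height within 3 mm and tilt under 0.04 rad; the latch is within 0.1 rad of fully closed; the lid is at rest (horizontal distance between lid_handle and box_rim below 0.006 m and angle between the x axis of lid_handle and the x axis of box, either way round below 0.07 rad and x of lid_notch in the frame of box below -0.06 m and z of lid_handle in the frame of box between 0.077 and 0.083 m and angle between lid_handle's own z axis and vertical below 0.04 rad and value of joint latch below 0.1 rad and linear speed of lid below 0.02 m/s); the robot touches nothing.
It fails at once if the lid is dropped (moves faster than 0.5 m/s out of the fingers' hold) (linear speed of lid above 0.5 m/s and contact force between the fingers and lid below 0.1 N).
It fails at once if the screwdriver is moved more than 20 mm (distance of screwdriver_grip from where it was at the start of the episode above 0.02 m).
It fails at once if the switch is moved more than 20 mm (distance of switch from where it was at the start of the episode above 0.02 m).
It fails at once if the tape is moved more than 20 mm (distance of tape from where it was at the start of the episode above 0.02 m).
It fails at once if the jar is moved more than 20 mm (distance of jar from where it was at the start of the episode above 0.02 m).
It also fails if it takes over 58 s, if anything falls off the work surface, if the arm or the gripper's body presses on something with over 40 N, if the wrist force passes 120 N, or if a joint passes its speed limit or range.

## Working session

There is one attempt and no reset: what is moved stays moved. The work goes in short steps, Python scripts to look and compute and a tool call to move; the robot and the scene stay as the last step left them, time stands still between calls to the robot, and variables do not carry over. Pictures are saved under pics/ and viewed, at most 10 in all, crops included, and the job is handed in when it is done.

Besides the shell and the picture viewer there is one more tool, called after ">>>" in YAML: its name, and indented under it one key for each argument. servo_tool: Moves the arm, as the interface text tells. Its arguments: {"type":"object","properties":{"motion":{"type":"array"},"fingers":{"type":"number"},"force":{"type":"number"}},"required":["motion"]}

```bash
mkdir -p pics; ls
python3 - <<'E'
from workcell import sensors, vision, r
import cv2,numpy as np,pickle
d={}
for n in("side","top"):
    f=vision.grab_frame(n);d[n]=f
    cv2.imwrite(f"pics/{n}0.png",cv2.resize(f["pixels"][:,:,::-1],(800,600),interpolation=cv2.INTER_CUBIC))
    print(n,f["vertical_fov"],f["cx"],f["cy"],np.round(f["extrinsics"],4).tolist(),[k for k in f])
pickle.dump(d,open("f0.pkl","wb"))
print(sensors.observe())
E
```

```text
pics
side 45.354562800751864 277.6680298428509 209.6110068816246 [[0.7163, -0.6973, 0.0259, -0.388], [-0.3225, -0.3637, -0.8739, 0.3184], [0.6188, 0.6177, -0.4854, 0.5675], [0.0, 0.0, 0.0, 1.0]] ['pixels', 'vertical_fov', 'cx', 'cy', 'extrinsics']
top 44.8502828499769 286.73075962548745 210.21394478657146 [[0.0088, -0.9996, -0.027, 0.1092], [-0.9904, -0.005, -0.1384, 0.6388], [0.1382, 0.0279, -0.99, 1.0094], [0.0, 0.0, 0.0, 1.0]] ['pixels', 'vertical_fov', 'cx', 'cy', 'extrinsics']
{'time_s': 0.1, 'qpos': array([ 1.15109211,  0.32173965, -0.07008235,  1.45158522,  0.02261155,
        1.37076248, -0.0569164 ]), 'dq': array([-0.00129809, -0.00141882,  0.00046168, -0.00432339,  0.00055042,
        0.00161817,  0.00111508]), 'joint_efforts': array([ 2.70052424e-04, -4.94877112e+01, -3.83799160e-01, -3.15212631e+01,
        1.31296960e-02,  7.36344082e-03, -4.73476200e-05]), 'eef_pos': array([ 0.27296091, -0.5893773 ,  0.23032265]), 'eef_rot': array([-8.21081772e-04,  9.76567146e-01,  2.15211245e-01, -2.34755052e-04]), 'force': array([ 0.15707121, -0.27307196, -0.05075157]), 'moment': array([-0.01897395,  0.01503944, -0.06368205]), 'grasp_force': 0.0, 'grip_width': 0.08546208691431495}
```

View pics/top0.png

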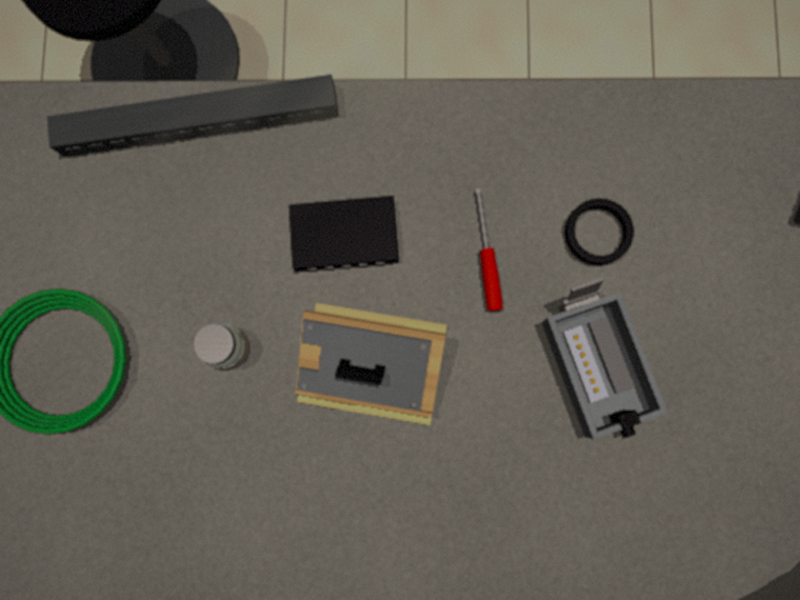

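View pics/side0.png

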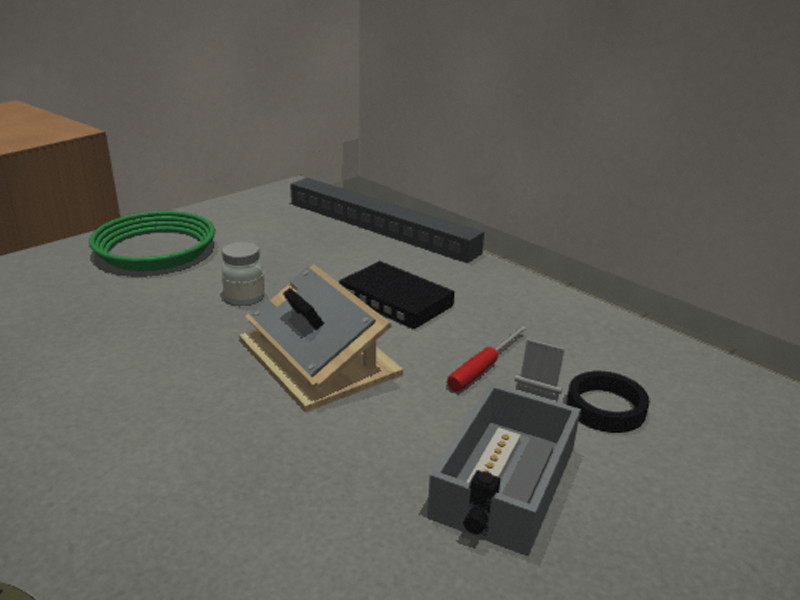

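The top view shows the lid on the stand at about (370,365), notch to the left, and the box at (605,370), inlet at (625,420) and latch at (580,295). The side view shows the lid at (315,320), the box at (510,450) and the open flap at (542,362). I'll enlarge both views to pick corners.

Run:
```python
import pickle,cv2,numpy as np
d=pickle.load(open("f0.pkl","rb"))
def comp(n,a,b,s,out):
    im=d[n]["pixels"][:,:,::-1]
    C=np.zeros((600,800,3),np.uint8)
    for i,(u,v,w,h) in enumerate((a,b)):
        c=im[v:v+h,u:u+w]
        c=cv2.resize(c,None,fx=s,fy=s,interpolation=cv2.INTER_CUBIC)
        c=np.clip(c.astype(float)*1.6+10,0,255).astype(np.uint8)
        for k in range(0,w,10): cv2.putText(c,str(u+k),(k*s,8),0,.3,(0,255,255),1); cv2.line(c,(k*s,10),(k*s,h*s),(0,90,90),1) 
        for k in range(0,h,10): cv2.putText(c,str(v+k),(0,k*s+4),0,.3,(0,255,255),1); cv2.line(c,(18,k*s),(w*s,k*s),(0,90,90),1)
        x0=0 if i==0 else 800-w*s
        C[:h*s,x0:x0+w*s]=c
    cv2.imwrite(out,C)
comp("top",(205,210,110,92),(377,190,90,120),4,"pics/topz.png")
comp("side",(170,182,105,105),(298,235,95,150),4,"pics/sidez.png") if 0 else comp("side",(165,182,110,105),(298,237,88,150),4,"pics/sidez.png")
```

```text
(no output)
```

View pics/topz.png

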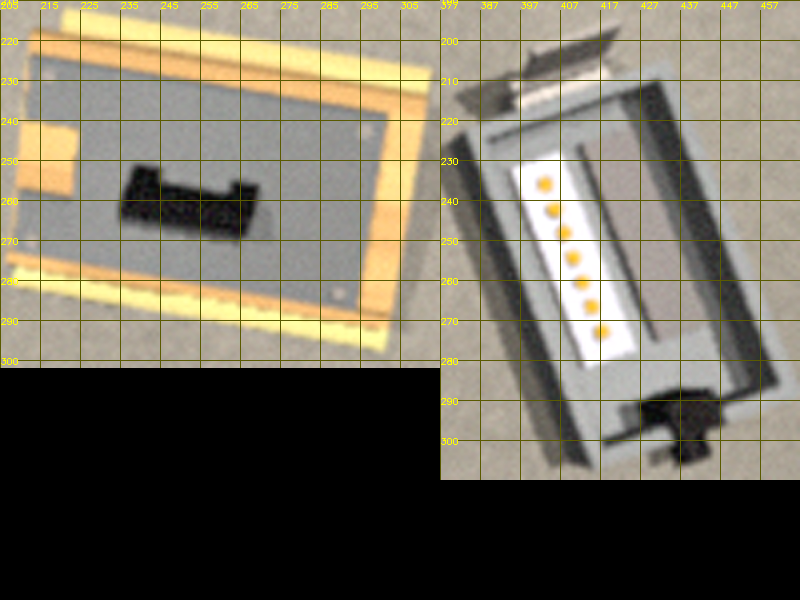

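View pics/sidez.png

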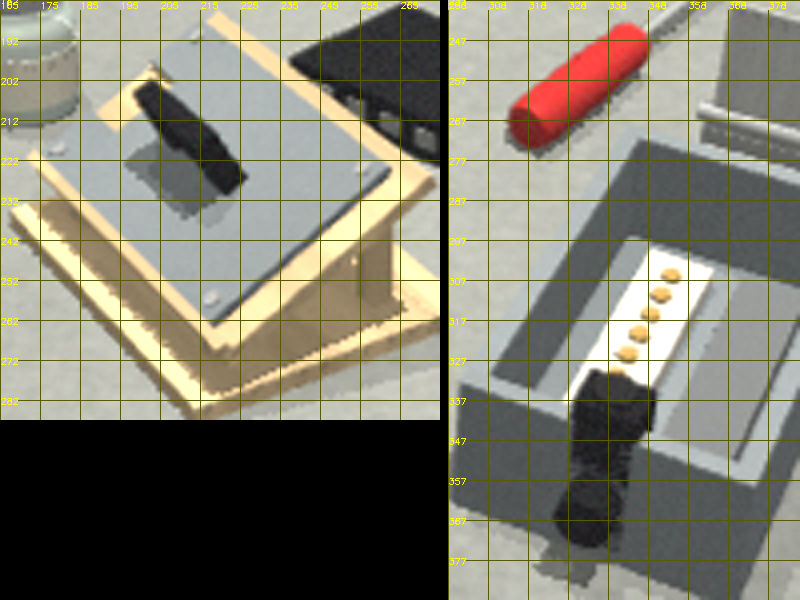

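Enlarged views: in the top view the lid's plate corners are near (212,223), (302,238), (295,287) and (206,273), and the box's inner mouth corners near (431,210), (461,286), (418,301) and (389,225). The side view gives the lid's near corner at (218,263) and right corner at (262,224). Next I'll fit poses to these.

```bash
cat > h.py <<'E'
import numpy as np,cv2,pickle
from scipy.optimize import least_squares
from scipy.spatial.transform import Rotation as R
def proj(f,P):
    P=np.atleast_2d(P);E=f["extrinsics"];c=P@E[:3,:3].T+E[:3,3]
    fl=210/np.tan(np.radians(f["vertical_fov"]/2))
    return np.c_[f["cx"]+fl*c[:,0]/c[:,2],f["cy"]+fl*c[:,1]/c[:,2]]
def fit(d,pts,mk,x0):
    # pts: (cam,[obj xyz],[u,v])
    def res(p):
        Rm,t=mk(p); return np.concatenate([(proj(d[c],np.array(o)@Rm.T+t)[0]-q) for c,o,q in pts])
    s=least_squares(res,x0,loss="soft_l1",f_scale=1.); return s.x,res(s.x).reshape(-1,2)
def mkbox(p): return R.from_euler("z",p[2]).as_matrix(),np.array([p[0],p[1],0])
def mklid(p): return (R.from_euler("z",p[3])*R.from_euler("x",p[4] if len(p)>4 else np.radians(28))).as_matrix(),np.array(p[:3])
E
python3 - <<'E'
from h import *
np.set_printoptions(precision=4,suppress=True)
d=pickle.load(open("f0.pkl","rb"))
L=.0255-.0205-.041/2*0  # unused
zt=.005-.0205
lid=[("top",[-.09,.055,zt],[212,223.3]),("top",[.09,.055,zt],[302,237.8]),("top",[.09,-.055,zt],[294.5,287.3]),("top",[-.09,-.055,zt],[206.3,273]),
("top",[-.062,.02,zt],[224.3,241.8]),("top",[-.062,-.02,zt],[222.6,258.6]),("top",[-.09,.02,zt],[210,240]),("top",[-.09,-.02,zt],[208.5,257]),
("side",[.09,-.055,zt],[217.8,262.8]),("side",[.09,.055,zt],[262.3,223.8])]
for x0 in([.65,.06,.07,-1.4],[.65,.06,.07,-1.4,.49]):
    x,r=fit(d,lid,mklid,x0);print("lid",x,"\n",r.T)
b=[("top",[.09,-.055,.06],[434,208]),("top",[-.09,-.055,.06],[466.2,287.8]),("top",[-.09,.055,.06],[414.3,306.8]),("top",[.09,.055,.06],[382.6,222.3]),
("top",[.082,-.047,.06],[431,210.3]),("top",[-.082,-.047,.06],[461.3,286]),("top",[-.082,.047,.06],[417.5,301]),("top",[.082,.047,.06],[388.8,225.3]),
("side",[-.082,.047,.06],[309.5,331.3]),("side",[.082,.047,.06],[346.6,272.3]),("side",[-.082,-.047,.06],[375,358]),("side",[-.09,.055,.06],[300.8,332.5])]
x,r=fit(d,b,mkbox,[.65,-.3,.3]);print("box",x,"\n",r.T)
B=x
Rm,t=mkbox(B)
for a in(1.6,1.75,1.95):
    tip=[np.array([.102-.052*np.cos(a),s*.022,.0685+.052*np.sin(a)])@Rm.T+t for s in(1,-1)]
    print(a,proj(d["side"],tip).ravel(),"meas 369.6 239.4 394.8 243.6", proj(d["top"],tip).ravel())
x,r=fit(d,lid,mklid,[.65,.06,.07,-1.4])
f=d["top"];Rm,t=mklid(x)
print("grip bar top corners top", proj(d["top"],np.array([[sx*.032,sy*.007,.0205] for sx in(-1,1) for sy in(-1,1)])@Rm.T+t), "side",proj(d["side"],np.array([[sx*.032,sy*.007,.0205] for sx in(-1,1) for sy in(-1,1)])@Rm.T+t))
E
```

```text
lid [ 0.5361  0.1805  0.0751 -1.7197] 
 [[-0.0159 -0.7083 -0.4994  1.6997  0.0106  0.0778  0.6841  0.7357 -0.9395
  -0.6421]
 [ 0.2421 -0.306  -0.9694 -0.516  -0.1396  0.8464 -0.4896  0.3021  0.0847
  -0.4922]]
lid [ 0.5363  0.1805  0.0751 -1.7191  0.4718] 
 [[ 0.0581 -0.7111 -0.5433  1.584   0.0203  0.0267  0.6978  0.6803 -1.1492
  -0.4628]
 [ 0.1104 -0.5044 -0.7752 -0.2831 -0.1797  0.9409 -0.5208  0.4039 -0.1827
  -0.1528]]
box [ 0.5469 -0.1663  0.3558] 
 [[ 0.1237  2.4277  2.5247  0.8979  0.9441  2.0026  1.5803 -0.1617 -1.6188
  -2.0743 -3.9491 -0.1852]
 [-4.0447  0.3727  0.4742  0.0955 -1.3482 -0.2751  1.0221 -0.5658 -0.8935
  -1.5801 -6.019  -0.4006]]
1.6 [366.3148 238.3537 392.4303 245.0864] meas 369.6 239.4 394.8 243.6 [402.1211 206.3192 423.5712 198.5153]
1.75 [367.5951 236.5672 393.528  243.2118] meas 369.6 239.4 394.8 243.6 [400.5376 202.6305 421.948  194.8453]
1.95 [369.092  235.2198 394.764  241.7643] meas 369.6 239.4 394.8 243.6 [398.3279 198.0544 419.6483 190.3071]
grip bar top corners top [[234.2664 263.7541]
 [234.9122 257.3583]
 [266.3875 268.8857]
 [267.1931 262.4952]] side [[196.2287 205.7091]
 [201.7063 201.118 ]
 [212.3545 219.5212]
 [218.0387 214.6628]]
```

```bash
cat >> h.py <<'E'
def rect(hx,hy,z): return np.array([[-hx,-hy,z],[hx,-hy,z],[hx,hy,z],[-hx,hy,z],[-hx,-hy,z]])
def comp(d,items,draws,out,s=4):
    C=np.zeros((600,800,3),np.uint8);x0=y0=0
    for n,u,v,w,h,px,py in items:
        c=cv2.resize(d[n]["pixels"][v:v+h,u:u+w,::-1],None,fx=s,fy=s,interpolation=cv2.INTER_CUBIC)
        c=np.clip(c.astype(float)*1.6+10,0,255).astype(np.uint8)
        for P,col in draws:
            q=(proj(d[n],P)-[u,v]+.5)*s
            cv2.polylines(c,[np.round(q*16).astype(np.int32)],False,col,1,cv2.LINE_AA,4)
        C[py:py+h*s,px:px+w*s]=c
    cv2.imwrite(out,C)
E
python3 - <<'E'
from h import *
np.set_printoptions(precision=4,suppress=True)
d=pickle.load(open("f0.pkl","rb"))
b=[("top",[-.09,-.055,.06],[466.2,287.8]),("top",[-.09,.055,.06],[414.3,306.8]),("top",[.09,.055,.06],[382.6,222.3]),
("top",[.082,-.047,.06],[431,209.5]),("top",[-.082,-.047,.06],[461.3,286]),("top",[-.082,.047,.06],[417.5,301]),("top",[.082,.047,.06],[388.8,225.3]),
("side",[-.082,.047,.06],[309.5,331.3]),("side",[.082,.047,.06],[346.6,272.3]),("side",[-.09,-.055,.06],[375,358]),("side",[-.082,-.047,.06],[370,351.8]),("side",[-.09,.055,.06],[300.8,332.5])]
x,r=fit(d,b,mkbox,[.65,-.3,.3]);print("box",x,"\n",r.T)
Rm,t=mkbox(x);Rl,tl=mklid([0.5362,.1805,.0751,-1.7195])
G=(0,255,0);M=(255,0,255)
box=lambda P:P@Rm.T+t
lid=lambda P:P@Rl.T+tl
dr=[(box(rect(.09,.055,.06)),G),(box(rect(.082,.047,.06)),G)]
for a,c in((1.6,M),(1.95,(0,0,255))):
    dr.append((box(np.array([[.102,.022,.0685],[.102-.052*np.cos(a),.022,.0685+.052*np.sin(a)],[.102-.052*np.cos(a),-.022,.0685+.052*np.sin(a)],[.102,-.022,.0685]])),c))
dr+=[(lid(rect(.09,.055,-.0155)),G),(lid(rect(.032,.007,.0205)),M),(lid(rect(.032,.007,-.0015)),(0,200,255))]
comp(d,[("top",205,210,100,75,0,0),("top",377,190,100,75,400,0),("side",168,195,100,75,0,300),("side",298,233,100,75,400,300)],dr,"pics/ov.png")
E
```

```text
box [ 0.5472 -0.1656  0.3514] 
 [[ 1.9509  1.9561  0.7112  0.8202  1.536   1.0355 -0.359  -2.0024 -2.0343
  -0.4946  0.4845 -0.5747]
 [ 0.4192  0.2866 -0.2132 -0.6439 -0.2515  0.8461 -0.8529 -1.3788 -1.8156
  -0.5527 -0.1592 -0.9132]]
```

View pics/ov.png

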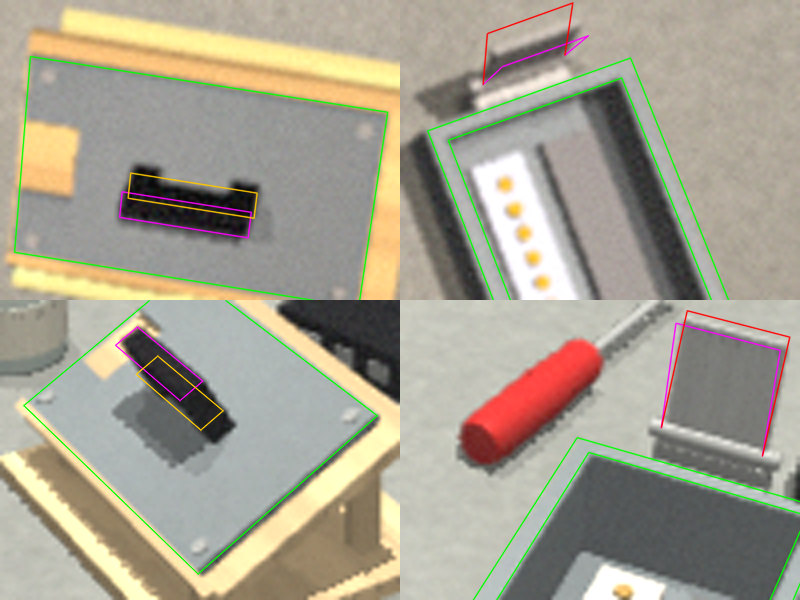

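The overlay matches the lid, grip and box edges to within about 1 to 2 px. The flap stands open at about 1.75 rad. Next is a planner that turns target poses into row numbers.

```bash
cat > plan.py <<'E'
from h import *
from workcell import sensors
from scipy.linalg import logm,expm
np.set_printoptions(precision=3,suppress=True)
def T(Rm,p): M=np.eye(4);M[:3,:3]=Rm;M[:3,3]=p;return M
def now():
    s=sensors.observe();return T(R.from_quat(s["eef_rot"],scalar_first=True).as_matrix(),s["eef_pos"])
BOX=T(*mkbox([.5472,-.1656,.3514])); LID=T(*mklid([.5362,.1805,.0751,-1.7195]))
# grasp: tool x=-lid x, y=lid y, z=-lid z ; TCP 8.5 mm below the lid_handle point
G=T(np.diag([-1.,1,-1]),[0,0,-.0085])
def sh(M,dx=0,dy=0,dz=0): M=M.copy();M[:3,3]+=[dx,dy,dz];return M
def rows(A,B,n):
    """n equal rows (screw) from A to B"""
    D=np.linalg.inv(A)@B;r=np.real(expm(logm(D)/n))
    print(n,"x xyz",r[:3,3]/.06,"rot",R.from_matrix(r[:3,:3]).as_rotvec()/np.pi,"| end",B[:3,3])
def split(A,B,nt,nr):
    """translate (nt rows) then rotate in place (nr rows)"""
    C=A.copy();C[:3,3]=B[:3,3]
    rows(A,C,nt);rows(C,B,nr)
E
python3 - <<'E'
from plan import *
A=now();g=LID@G;pre=g@T(np.eye(3),[0,0,-.1]);print(g[:3,3],pre[:3,3])
m=A.copy();m[:3,3]=[.5,-.1,.27]
rows(A,m,12);split(m,pre,6,8)
E
```

```text
[0.54  0.18  0.068] [0.494 0.187 0.156]
12 x xyz [ 0.572 -0.484 -0.054] rot [ 0. -0. -0.] | end [ 0.5  -0.1   0.27]
6 x xyz [ 0.319 -0.73   0.318] rot [ 0. -0. -0.] | end [0.494 0.187 0.156]
8 x xyz [ 0. -0. -0.] rot [-0.018  0.01  -0.039] | end [0.494 0.187 0.156]
```

>>> servo_tool:
  motion:
    - {"xyz": [0.3,-0.25,-0.03],"rotation": [0,0,0]}
    - {"xyz": [0.572,-0.484,-0.054],"rotation": [0,0,0]}
    - {"xyz": [0.572,-0.484,-0.054],"rotation": [0,0,0]}
    - {"xyz": [0.572,-0.484,-0.054],"rotation": [0,0,0]}
    - {"xyz": [0.572,-0.484,-0.054],"rotation": [0,0,0]}
    - {"xyz": [0.572,-0.484,-0.054],"rotation": [0,0,0]}
    - {"xyz": [0.572,-0.484,-0.054],"rotation": [0,0,0]}
    - {"xyz": [0.572,-0.484,-0.054],"rotation": [0,0,0]}
    - {"xyz": [0.572,-0.484,-0.054],"rotation": [0,0,0]}
    - {"xyz": [0.572,-0.484,-0.054],"rotation": [0,0,0]}
    - {"xyz": [0.572,-0.484,-0.054],"rotation": [0,0,0]}
    - {"xyz": [0.572,-0.484,-0.054],"rotation": [0,0,0]}
  fingers: -0.2
  force: 80

```text
time_s: 1.6
eef_pos: [0.4914, -0.117, 0.2689]
eef_rot: [0.0, 0.976, 0.216, -0.0]
force: [0.5, 0.1, -0.2]
grip_width: 0.0513
grasp_force: 0.0
```

Run:
```python
from plan import *
A=now();g=LID@G;pre=g@T(np.eye(3),[0,0,-.1]);print(A[:3,3])
split(A,pre,7,8);print(sensors.observe()["qpos"])
```

```text
[ 0.491 -0.117  0.269]
7 x xyz [ 0.31  -0.654  0.269] rot [ 0. -0. -0.] | end [0.494 0.187 0.156]
8 x xyz [0. 0. 0.] rot [-0.018  0.01  -0.038] | end [0.494 0.187 0.156]
[ 0.665  0.015 -0.486  1.731  0.008  1.398 -0.958]
```

>>> servo_tool:
  motion:
    - {"xyz": [0.31,-0.654,0.269],"rotation": [0,0,0]}
    - {"xyz": [0.31,-0.654,0.269],"rotation": [0,0,0]}
    - {"xyz": [0.31,-0.654,0.269],"rotation": [0,0,0]}
    - {"xyz": [0.31,-0.654,0.269],"rotation": [0,0,0]}
    - {"xyz": [0.31,-0.654,0.269],"rotation": [0,0,0]}
    - {"xyz": [0.31,-0.654,0.269],"rotation": [0,0,0]}
    - {"xyz": [0.31,-0.654,0.269],"rotation": [0,0,0]}

```text
time_s: 2.48
eef_pos: [0.4928, 0.1861, 0.1554]
eef_rot: [0.001, 0.976, 0.216, 0.0]
force: [0.4, -0.5, 0.7]
grip_width: 0.0514
grasp_force: 0.0
```

>>> servo_tool:
  motion:
    - {"xyz": [0,0,0],"rotation": [-0.018,0.01,-0.038]}
    - {"xyz": [0,0,0],"rotation": [-0.018,0.01,-0.038]}
    - {"xyz": [0,0,0],"rotation": [-0.018,0.01,-0.038]}
    - {"xyz": [0,0,0],"rotation": [-0.018,0.01,-0.038]}
    - {"xyz": [0,0,0],"rotation": [-0.018,0.01,-0.038]}
    - {"xyz": [0,0,0],"rotation": [-0.018,0.01,-0.038]}
    - {"xyz": [0,0,0],"rotation": [-0.018,0.01,-0.038]}
    - {"xyz": [0,0,0],"rotation": [-0.018,0.01,-0.038]}
    - {"xyz": [0,0,0],"rotation": [0,0,0]}

```text
time_s: 3.6
eef_pos: [0.4921, 0.1837, 0.155]
eef_rot: [0.185, 0.738, 0.628, 0.162]
force: [0.1, 0.6, 0.0]
grip_width: 0.0514
grasp_force: 0.0
```

Run:
```python
from plan import *
A=now();g=LID@G;pre=g@T(np.eye(3),[0,0,-.1])
rows(A,g,8);rows(A,pre,1);print(sensors.observe()["qpos"])
```

```text
8 x xyz [0.007 0.002 0.208] rot [ 0. -0. -0.] | end [0.54  0.18  0.068]
1 x xyz [ 0.057  0.023 -0.004] rot [ 0.003 -0.    -0.004] | end [0.494 0.187 0.156]
[ 0.256 -0.179 -0.819  2.185  0.294  0.721 -0.928]
```

>>> servo_tool:
  motion:
    - {"xyz": [0.057,0.02,0],"rotation": [0.003,0,-0.004]}
    - {"xyz": [0,0,0.208],"rotation": [0,0,0]}
    - {"xyz": [0,0,0.208],"rotation": [0,0,0]}
    - {"xyz": [0,0,0.208],"rotation": [0,0,0]}
    - {"xyz": [0,0,0.208],"rotation": [0,0,0]}
    - {"xyz": [0,0,0.208],"rotation": [0,0,0]}
    - {"xyz": [0,0,0.208],"rotation": [0,0,0]}
    - {"xyz": [0,0,0.2],"rotation": [0,0,0]}
    - {"xyz": [0,0,0.2],"rotation": [0,0,0]}
    - {"xyz": [0,0,0],"rotation": [0,0,0]}

```text
time_s: 4.85
eef_pos: [0.5419, 0.1808, 0.0682]
eef_rot: [0.181, 0.736, 0.633, 0.158]
force: [-0.7, 0.1, -0.6]
grip_width: 0.0512
grasp_force: 0.0
```

Run:
```python
from plan import *
from workcell import vision
A=now();g=LID@G;rows(A,g,1)
d={n:vision.grab_frame(n) for n in("side","top")}
comp(d,[("top",205,200,100,75,0,0),("side",168,160,100,75,0,300),("side",198,195,100,75,400,300)],[],"pics/grasp.png")
```

```text
1 x xyz [-0.018 -0.029 -0.005] rot [-0.001 -0.001 -0.001] | end [0.54  0.18  0.068]
```

View pics/grasp.png

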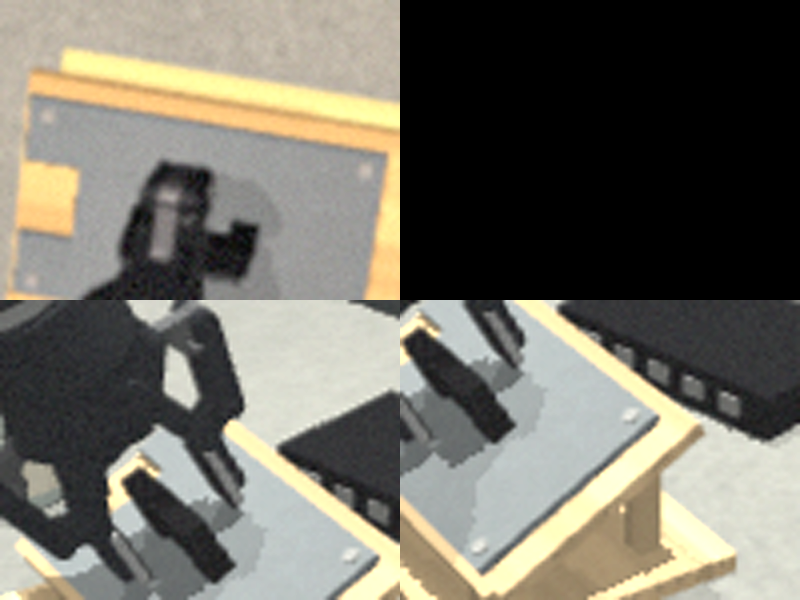

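The fingers straddle the grip bar with clear gaps on both sides (side crop: pads at (127,557) and (222,475), bar between them). Closing now.

>>> servo_tool:
  motion:
    - {"xyz": [0,0,0],"rotation": [0,0,0]}
    - {"xyz": [0,0,0],"rotation": [0,0,0]}
    - {"xyz": [0,0,0],"rotation": [0,0,0]}
    - {"xyz": [0,0,0],"rotation": [0,0,0]}
    - {"xyz": [0,0,0],"rotation": [0,0,0]}
    - {"xyz": [0,0,0],"rotation": [0,0,0]}
  fingers: 1
  force: 80

```text
time_s: 5.7
eef_pos: [0.5416, 0.1808, 0.0696]
eef_rot: [0.182, 0.735, 0.633, 0.159]
force: [-5.0, -0.2, 6.9]
grip_width: 0.0128
grasp_force: 78.7
```

>>> servo_tool:
  motion:
    - {"xyz": [0,0,-0.05],"rotation": [0,0,0]}
    - {"xyz": [0,0,-0.15],"rotation": [0,0,0]}
    - {"xyz": [0,0,-0.3],"rotation": [0,0,0]}
    - {"xyz": [0,0,-0.3],"rotation": [0,0,0]}
    - {"xyz": [0,0,-0.3],"rotation": [0,0,0]}
    - {"xyz": [0,0,-0.3],"rotation": [0,0,0]}
    - {"xyz": [0,0,-0.3],"rotation": [0,0,0]}
    - {"xyz": [0,0,-0.3],"rotation": [0,0,0]}
    - {"xyz": [0,0,0],"rotation": [0,0,0]}

```text
time_s: 6.82
eef_pos: [0.4859, 0.1886, 0.1758]
eef_rot: [0.183, 0.735, 0.633, 0.16]
force: [0.2, 0.2, -2.6]
grip_width: 0.0127
grasp_force: 78.4
```

Run:
```python
from plan import *
# transport: level lid above box by 120 mm
A=now()
tgt=BOX@T(np.eye(3),[0,0,.0805+.11])@G
print(sensors.observe()["qpos"])
D=np.linalg.inv(A)@tgt;print(np.degrees(R.from_matrix(D[:3,:3]).as_rotvec()))
# level at place first, lift
lev=T(R.from_euler("z",-1.7195).as_matrix()@np.diag([-1.,1,-1]),A[:3,3]+[0,0,.05])
rows(A,lev,4)
# then yaw positive about world z = -tool z, via midpoint at radius .52
print("yaw",0.3514+1.7195)
for n in(14,):rows(lev,tgt,n)
```

```text
[ 0.271 -0.224 -0.825  2.161  0.217  0.767 -0.849]
[  17.375   28.858 -115.843]
4 x xyz [ 0.     0.063 -0.201] rot [ 0.039 -0.     0.   ] | end [0.486 0.189 0.226]
yaw 2.0709
14 x xyz [-0.412 -0.308  0.052] rot [ 0.     0.    -0.047] | end [ 0.547 -0.166  0.182]
```

Lid lifted, at about 0.27 kg. Level it and raise it.

>>> servo_tool:
  motion:
    - {"xyz": [0,0.03,-0.1],"rotation": [0.01,0,0]}
    - {"xyz": [0,0.05,-0.2],"rotation": [0.027,0,0]}
    - {"xyz": [0,0.063,-0.201],"rotation": [0.039,0,0]}
    - {"xyz": [0,0.063,-0.201],"rotation": [0.04,0,0]}
    - {"xyz": [0,0.05,-0.2],"rotation": [0.03,0,0]}
    - {"xyz": [0,0,0],"rotation": [0.01,0,0]}
    - {"xyz": [0,0,0],"rotation": [0,0,0]}

```text
time_s: 7.7
eef_pos: [0.4831, 0.1883, 0.229]
eef_rot: [-0.002, 0.757, 0.653, -0.0]
force: [-0.1, 0.5, -2.8]
grip_width: 0.0128
grasp_force: 78.4
```

Run:
```python
from plan import *
A=now();tgt=BOX@T(np.eye(3),[0,0,.0805+.14])@G
split(A,tgt,10,16);print(sensors.observe()["qpos"])
```

```text
10 x xyz [-0.568  0.193  0.026] rot [-0. -0. -0.] | end [ 0.547 -0.166  0.212]
16 x xyz [ 0. -0. -0.] rot [ 0.    -0.    -0.041] | end [ 0.547 -0.166  0.212]
[ 0.264  0.086 -0.716  1.754  0.054  1.324 -0.611]
```

>>> servo_tool:
  motion:
    - {"xyz": [-0.28,0.1,0],"rotation": [0,0,0]}
    - {"xyz": [-0.568,0.193,0.026],"rotation": [0,0,0]}
    - {"xyz": [-0.568,0.193,0.026],"rotation": [0,0,0]}
    - {"xyz": [-0.568,0.193,0.026],"rotation": [0,0,0]}
    - {"xyz": [-0.568,0.193,0.026],"rotation": [0,0,0]}
    - {"xyz": [-0.568,0.193,0.026],"rotation": [0,0,0]}
    - {"xyz": [-0.568,0.193,0.026],"rotation": [0,0,0]}
    - {"xyz": [-0.568,0.193,0.026],"rotation": [0,0,0]}
    - {"xyz": [-0.568,0.193,0.026],"rotation": [0,0,0]}
    - {"xyz": [-0.568,0.193,0.026],"rotation": [0,0,0]}
    - {"xyz": [-0.28,0.1,0.026],"rotation": [0,0,0]}

```text
time_s: 9.07
eef_pos: [0.5473, -0.1665, 0.213]
eef_rot: [-0.002, 0.758, 0.652, -0.0]
force: [0.1, 0.7, -2.2]
grip_width: 0.0128
grasp_force: 78.4
```

>>> servo_tool:
  motion:
    - {"xyz": [0,0,0],"rotation": [0,0,-0.021]}
    - {"xyz": [0,0,0],"rotation": [0,0,-0.041]}
    - {"xyz": [0,0,0],"rotation": [0,0,-0.041]}
    - {"xyz": [0,0,0],"rotation": [0,0,-0.041]}
    - {"xyz": [0,0,0],"rotation": [0,0,-0.041]}
    - {"xyz": [0,0,0],"rotation": [0,0,-0.041]}
    - {"xyz": [0,0,0],"rotation": [0,0,-0.041]}
    - {"xyz": [0,0,0],"rotation": [0,0,-0.041]}
    - {"xyz": [0,0,0],"rotation": [0,0,-0.041]}
    - {"xyz": [0,0,0],"rotation": [0,0,-0.041]}
    - {"xyz": [0,0,0],"rotation": [0,0,-0.041]}
    - {"xyz": [0,0,0],"rotation": [0,0,-0.041]}

```text
time_s: 10.58
eef_pos: [0.5479, -0.1631, 0.2135]
eef_rot: [-0.001, 0.114, 0.993, 0.002]
force: [-0.2, 0.2, -3.0]
grip_width: 0.0131
grasp_force: 78.5
```

>>> servo_tool:
  motion:
    - {"xyz": [0,0,0],"rotation": [0,0,-0.041]}
    - {"xyz": [0,0,0],"rotation": [0,0,-0.041]}
    - {"xyz": [0,0,0],"rotation": [0,0,-0.041]}
    - {"xyz": [0,0,0],"rotation": [0,0,-0.041]}
    - {"xyz": [0,0,0],"rotation": [0,0,-0.021]}
    - {"xyz": [0,0,0],"rotation": [0,0,0]}

```text
time_s: 11.32
eef_pos: [0.548, -0.1635, 0.2136]
eef_rot: [-0.001, -0.172, 0.985, 0.002]
force: [0.2, 0.2, -2.7]
grip_width: 0.013
grasp_force: 78.5
```

Run:
```python
from plan import *
A=now();tgt=BOX@T(np.eye(3),[0,0,.0805+.06])@G
print(sensors.observe()["qpos"]);rows(A,tgt,4)
```

```text
[ 0.795  0.218 -0.629  1.655  0.129  1.314  2.062]
4 x xyz [ 0.006 -0.008  0.34 ] rot [ 0. -0. -0.] | end [ 0.547 -0.166  0.132]
```

>>> servo_tool:
  motion:
    - {"xyz": [0.01,-0.02,0.15],"rotation": [0,0,0]}
    - {"xyz": [0.01,-0.012,0.32],"rotation": [0,0,0]}
    - {"xyz": [0.004,0,0.32],"rotation": [0,0,0]}
    - {"xyz": [0,0,0.32],"rotation": [0,0,0]}
    - {"xyz": [0,0,0.32],"rotation": [0,0,0]}
    - {"xyz": [0,0,0.32],"rotation": [0,0,0]}
    - {"xyz": [0,0,0.15],"rotation": [0,0,0]}
    - {"xyz": [0,0,0],"rotation": [0,0,0]}
    - {"xyz": [0,0,0],"rotation": [0,0,0]}

```text
time_s: 12.45
eef_pos: [0.5481, -0.1671, 0.1006]
eef_rot: [0.0, -0.172, 0.985, 0.001]
force: [0.2, 0.4, -2.4]
grip_width: 0.013
grasp_force: 78.5
```

Run:
```python
from plan import *
from workcell import vision
A=now();rows(A,BOX@T(np.eye(3),[0,0,.0805+.025])@G,1)
d={n:vision.grab_frame(n) for n in("side","top")};pickle.dump(d,open("f1.pkl","wb"))
L=A@np.linalg.inv(G);tf=lambda M,P:P@M[:3,:3].T+M[:3,3]
g=(0,255,0);m=(255,0,255)
dr=[(tf(L,rect(.09,.055,-.0155)),g),(tf(BOX,rect(.09,.055,.06)),m)]
comp(d,[("top",372,185,100,130,0,0),("side",290,240,100,150,400,0)],dr,"pics/over.png")
```

```text
1 x xyz [0.006 0.028 0.06 ] rot [ 0.001  0.    -0.002] | end [ 0.547 -0.166  0.097]
```

View pics/over.png

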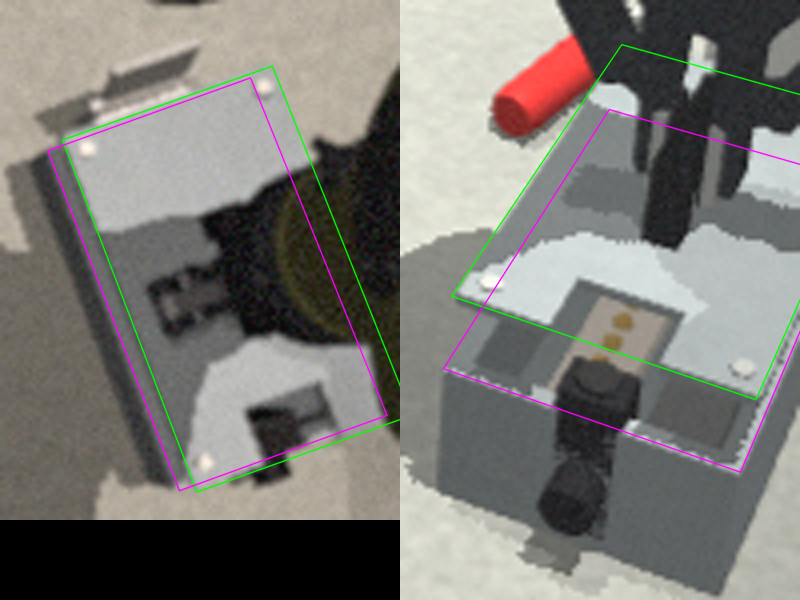

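The lid hangs level just above the box, turned correctly. Its screws (top crop (88,148), (265,88) and (205,463); side crop (490,283) and (743,369)) make good fiducials. I'll compare lid and box within each camera so that calibration errors cancel.

Run:
```python
from plan import *
d=pickle.load(open("f1.pkl","rb"))
b=[("top",[-.09,-.055,.06],[466.2,287.8]),("top",[-.09,.055,.06],[414.3,306.8]),("top",[.09,.055,.06],[382.6,222.3]),
("top",[.082,-.047,.06],[431,209.5]),("top",[-.082,-.047,.06],[461.3,286]),("top",[-.082,.047,.06],[417.5,301]),("top",[.082,.047,.06],[388.8,225.3]),
("side",[-.082,.047,.06],[309.5,331.3]),("side",[.082,.047,.06],[346.6,272.3]),("side",[-.09,-.055,.06],[375,358]),("side",[-.082,-.047,.06],[370,351.8]),("side",[-.09,.055,.06],[300.8,332.5])]
A=now();L=A@np.linalg.inv(G);zl=L[2,3]-.0205;X,Y=.079,.0445
print("tilt",L[:3,2],"yaw arm",np.arctan2(L[1,0],L[0,0]),"pos",L[:3,3])
for X,Y in((.08,.045),(.078,.043)):
  l=[("top",[X,Y,zl+.006],[393.5,221.5]),("top",[X,-Y,zl+.006],[437.75,206.5]),("top",[-X,Y,zl+.006],[422.75,300.25]),
   ("side",[-X,Y,zl+.006],[312,310.25]),("side",[-X,-Y,zl+.006],[375.25,331.75]),("side",[-.09,.055,zl+.005],[303.2,313]),("side",[-.09,-.055,zl+.005],[378.7,338.7])]
  for c in("top","side"):
    xb,rb=fit(d,[p for p in b if p[0]==c],mkbox,[.547,-.166,.35]);xl,rl=fit(d,[p for p in l if p[0]==c],mkbox,[.547,-.166,.35])
    print(c,"box",xb,"lid",xl,"lid-box",xl-xb,"\n",rb.T,"\n",rl.T)
```

```text
tilt [-0.    -0.003  1.   ] yaw arm 0.3454736329780278 pos [ 0.548 -0.167  0.109]
top box [ 0.547 -0.163  0.345] lid [ 0.549 -0.167  0.33 ] lid-box [ 0.002 -0.003 -0.015] 
 [[ 0.631  0.494 -0.15   0.056  0.232 -0.389 -1.237]
 [ 0.744  0.252 -0.44  -0.544  0.038  0.829 -1.046]] 
 [[ 0.454 -0.486  0.025]
 [-0.113  0.37  -0.224]]
side box [ 0.547 -0.168  0.339] lid [ 0.549 -0.168  0.339] lid-box [ 0.003  0.    -0.001] 
 [[-1.252 -0.253  0.075  1.123  0.134]
 [-0.81  -1.079  0.668  1.007 -0.402]] 
 [[ 0.525 -1.194 -0.024  0.361]
 [ 0.252 -0.46  -0.016  0.272]]
top box [ 0.547 -0.163  0.345] lid [ 0.55  -0.166  0.326] lid-box [ 0.003 -0.002 -0.019] 
 [[ 0.631  0.494 -0.15   0.056  0.232 -0.389 -1.237]
 [ 0.744  0.252 -0.44  -0.544  0.038  0.829 -1.046]] 
 [[ 1.454 -1.338 -0.018]
 [ 0.118  1.42  -1.877]]
side box [ 0.547 -0.168  0.339] lid [ 0.549 -0.168  0.338] lid-box [ 0.002 -0.    -0.001] 
 [[-1.252 -0.253  0.075  1.123  0.134]
 [-0.81  -1.079  0.668  1.007 -0.402]] 
 [[ 2.22  -2.321 -0.191  0.227]
 [ 0.152 -1.514  0.266  0.629]]
```

>>> servo_tool:
  motion:
    - {"xyz": [0.031,0.038,0],"rotation": [0.001,0,-0.0025]}
    - {"xyz": [0,0,0.1],"rotation": [0,0,0]}
    - {"xyz": [0,0,0.12],"rotation": [0,0,0]}
    - {"xyz": [0,0,0.1],"rotation": [0,0,0]}
    - {"xyz": [0,0,0.06],"rotation": [0,0,0]}
    - {"xyz": [0,0,0],"rotation": [0,0,0]}
    - {"xyz": [0,0,0],"rotation": [0,0,0]}

```text
time_s: 13.42
eef_pos: [0.5451, -0.1654, 0.0772]
eef_rot: [0.0, -0.176, 0.984, 0.0]
force: [-0.2, -1.0, -2.6]
grip_width: 0.0127
grasp_force: 78.5
```

>>> servo_tool:
  motion:
    - {"xyz": [0,0,0.017],"rotation": [0,0,0]}
    - {"xyz": [0,0,0],"rotation": [0,0,0]}

```text
time_s: 13.68
eef_pos: [0.5449, -0.1654, 0.0761]
eef_rot: [-0.0, -0.176, 0.984, 0.0]
force: [-0.3, -0.3, -3.2]
grip_width: 0.0131
grasp_force: 78.5
```

>>> servo_tool:
  motion:
    - {"xyz": [0,0,0.017],"rotation": [0,0,0]}
    - {"xyz": [0,0,0],"rotation": [0,0,0]}

```text
time_s: 13.92
eef_pos: [0.5448, -0.1654, 0.0749]
eef_rot: [-0.0, -0.176, 0.984, 0.0]
force: [0.4, 0.2, -3.0]
grip_width: 0.0133
grasp_force: 78.5
```

>>> servo_tool:
  motion:
    - {"xyz": [0,0,0.015],"rotation": [0,0,0]}
    - {"xyz": [0,0,0],"rotation": [0,0,0]}

```text
time_s: 14.18
eef_pos: [0.5448, -0.1654, 0.074]
eef_rot: [-0.0, -0.176, 0.984, 0.0]
force: [-0.6, -0.1, -3.0]
grip_width: 0.0125
grasp_force: 78.5
```

>>> servo_tool:
  motion:
    - {"xyz": [0,0,0.015],"rotation": [0,0,0]}
    - {"xyz": [0,0,0],"rotation": [0,0,0]}

```text
time_s: 14.42
eef_pos: [0.5448, -0.1654, 0.0731]
eef_rot: [-0.0, -0.176, 0.984, 0.0]
force: [-0.3, 0.4, -3.2]
grip_width: 0.013
grasp_force: 78.5
```

>>> servo_tool:
  motion:
    - {"xyz": [0,0,0.015],"rotation": [0,0,0]}
    - {"xyz": [0,0,0],"rotation": [0,0,0]}

```text
time_s: 14.68
eef_pos: [0.5448, -0.1654, 0.0722]
eef_rot: [-0.0, -0.176, 0.984, 0.0]
force: [-0.5, 0.3, -2.8]
grip_width: 0.0133
grasp_force: 78.5
```

>>> servo_tool:
  motion:
    - {"xyz": [0,0,0.015],"rotation": [0,0,0]}
    - {"xyz": [0,0,0],"rotation": [0,0,0]}

```text
time_s: 14.92
eef_pos: [0.5448, -0.1654, 0.0713]
eef_rot: [-0.0, -0.176, 0.984, 0.0]
force: [0.2, -0.5, -2.6]
grip_width: 0.013
grasp_force: 78.5
```

>>> servo_tool:
  motion:
    - {"xyz": [0,0,0.012],"rotation": [0,0,0]}
    - {"xyz": [0,0,0],"rotation": [0,0,0]}

```text
time_s: 15.18
eef_pos: [0.5449, -0.1654, 0.0706]
eef_rot: [-0.0, -0.176, 0.984, 0.0]
force: [-0.3, -0.2, -2.8]
grip_width: 0.0128
grasp_force: 78.5
```

>>> servo_tool:
  motion:
    - {"xyz": [0,0,0.012],"rotation": [0,0,0]}
    - {"xyz": [0,0,0],"rotation": [0,0,0]}

```text
time_s: 15.42
eef_pos: [0.545, -0.1654, 0.0702]
eef_rot: [-0.0, -0.176, 0.984, 0.0]
force: [-0.5, 0.2, -2.3]
grip_width: 0.0131
grasp_force: 78.7
```

>>> servo_tool:
  motion:
    - {"xyz": [0,0,0.012],"rotation": [0,0,0]}
    - {"xyz": [0,0,0],"rotation": [0,0,0]}

```text
time_s: 15.68
eef_pos: [0.5451, -0.1654, 0.0697]
eef_rot: [-0.0, -0.176, 0.984, 0.0]
force: [0.2, 1.4, 1.6]
grip_width: 0.0124
grasp_force: 79.1
```

>>> servo_tool:
  motion:
    - {"xyz": [0,0,0.01],"rotation": [0,0,0]}
    - {"xyz": [0,0,0],"rotation": [0,0,0]}

```text
time_s: 15.92
eef_pos: [0.5453, -0.1653, 0.0694]
eef_rot: [0.0, -0.176, 0.984, 0.0]
force: [-0.6, 1.0, 5.2]
grip_width: 0.0128
grasp_force: 79.7
```

Run:
```python
from plan import *
from workcell import vision
s=sensors.observe();print(s["force"],s["moment"])
d={n:vision.grab_frame(n) for n in("side","top")};pickle.dump(d,open("f2.pkl","wb"))
comp(d,[("top",372,190,100,125,0,0),("side",290,240,100,150,400,0)],[],"pics/seat.png")
```

```text
[-0.64   0.98   5.198] [-0.011  0.707 -0.032]
```

View pics/seat.png

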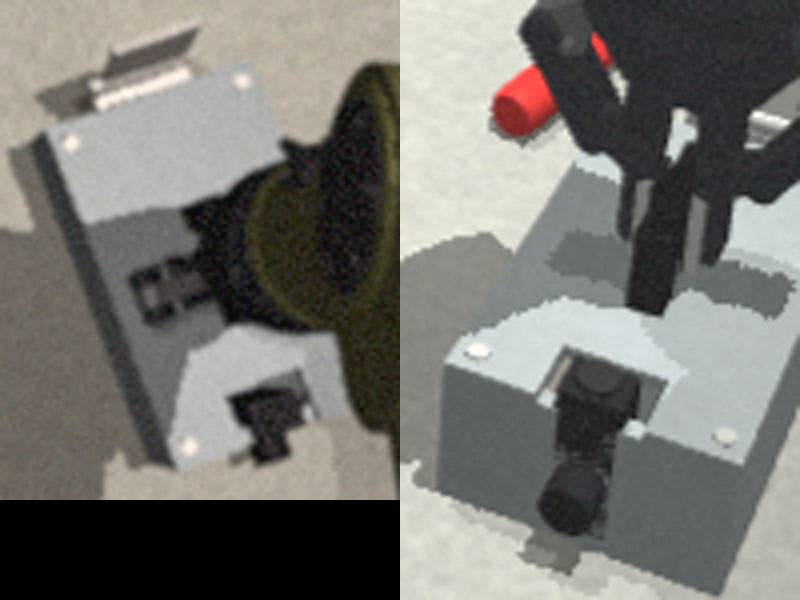

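The lid lies flush on the rim with the notch around the inlet. I'll check the offset with the screws at top (71,143), (243,80), (189,446) and side (478,351), (725,436).

Run:
```python
from plan import *
d=pickle.load(open("f2.pkl","rb"))
X,Y=.08,.045
l=[("top",[X,Y,.066],[389.25,225.25]),("top",[X,-Y,.066],[432.25,209.5]),("top",[-X,Y,.066],[418.75,301]),
("side",[-X,Y,.066],[309,327.25]),("side",[-X,-Y,.066],[370.75,348.5]),("side",[-.09,.055,.065],[300.5,330]),("side",[-.09,-.055,.065],[375,355.3])]
bx={"top":[.547,-.163,.345],"side":[.547,-.168,.339]}
for c in bx:
    x,r=fit(d,[p for p in l if p[0]==c],mkbox,bx[c]);e=x-bx[c]
    print(c,x,e,"in box frame",R.from_euler("z",-.345).as_matrix()[:2,:2]@e[:2],r.T)
```

```text
top [ 0.547 -0.164  0.346] [-0.    -0.001  0.001] in box frame [-0.001 -0.001] [[ 0.475 -0.65   0.114]
 [-0.419  0.538 -0.076]]
side [ 0.546 -0.167  0.356] [-0.001  0.001  0.017] in box frame [-0.001  0.002] [[ 0.494 -0.549 -0.161  0.211]
 [ 0.132 -0.57   0.024  0.404]]
```

Within about 2 mm. Release and retreat upwards.

>>> servo_tool:
  motion:
    - {"xyz": [0,0,-0.008],"rotation": [0,0,0]}
    - {"xyz": [0,0,0],"rotation": [0,0,0]}

```text
time_s: 16.27
eef_pos: [0.5453, -0.1653, 0.0694]
eef_rot: [0.0, -0.176, 0.984, 0.0]
force: [-1.8, 1.7, 4.4]
grip_width: 0.0129
grasp_force: 79.5
```

>>> servo_tool:
  motion:
    - {"xyz": [0,0,0],"rotation": [0,0,0]}
    - {"xyz": [0,0,0],"rotation": [0,0,0]}
    - {"xyz": [0,0,0],"rotation": [0,0,0]}
    - {"xyz": [0,0,0],"rotation": [0,0,0]}
    - {"xyz": [0,0,0],"rotation": [0,0,0]}
  fingers: 0.1

```text
time_s: 16.9
eef_pos: [0.5449, -0.1654, 0.0691]
eef_rot: [-0.0, -0.176, 0.984, 0.0]
force: [-0.3, 0.5, 0.5]
grip_width: 0.0386
grasp_force: 0.0
```

>>> servo_tool:
  motion:
    - {"xyz": [0,0,-0.2],"rotation": [0,0,0]}
    - {"xyz": [0,0,-0.4],"rotation": [0,0,0]}
    - {"xyz": [0,0,-0.5],"rotation": [0,0,0]}
    - {"xyz": [0,0,-0.5],"rotation": [0,0,0]}
    - {"xyz": [0,0,-0.5],"rotation": [0,0,0]}
    - {"xyz": [0,0,-0.3],"rotation": [0,0,0]}
    - {"xyz": [0,0,0],"rotation": [0,0,0]}

```text
time_s: 17.77
eef_pos: [0.5458, -0.1656, 0.2147]
eef_rot: [0.001, -0.176, 0.984, -0.001]
force: [1.0, -0.2, -0.7]
grip_width: 0.0383
grasp_force: 0.0
```

Run:
```python
from plan import *
from workcell import vision
d={n:vision.grab_frame(n) for n in("side","top")};pickle.dump(d,open("f3.pkl","wb"))
tf=lambda M,P:P@M[:3,:3].T+M[:3,3]
dr=[]
for a,c in((1.6,(255,0,255)),(1.95,(0,0,255))):
    k=lambda r,y:[.102-r*np.cos(a),y,.0685+r*np.sin(a)]
    dr.append((tf(BOX,np.array([k(0,.022),k(.052,.022),k(.052,-.022),k(0,-.022)])),c))
comp(d,[("top",372,190,100,125,0,0),("side",330,220,100,150,400,0)],dr,"pics/rel.png")
print(sensors.observe()["qpos"],now())
```

```text
[ 0.802  0.211 -0.63   1.664  0.128  1.31   2.073] [[-0.938 -0.346 -0.002  0.544]
 [-0.346  0.938  0.001 -0.165]
 [ 0.001  0.001 -1.     0.212]
 [ 0.     0.     0.     1.   ]]
```

View pics/rel.png

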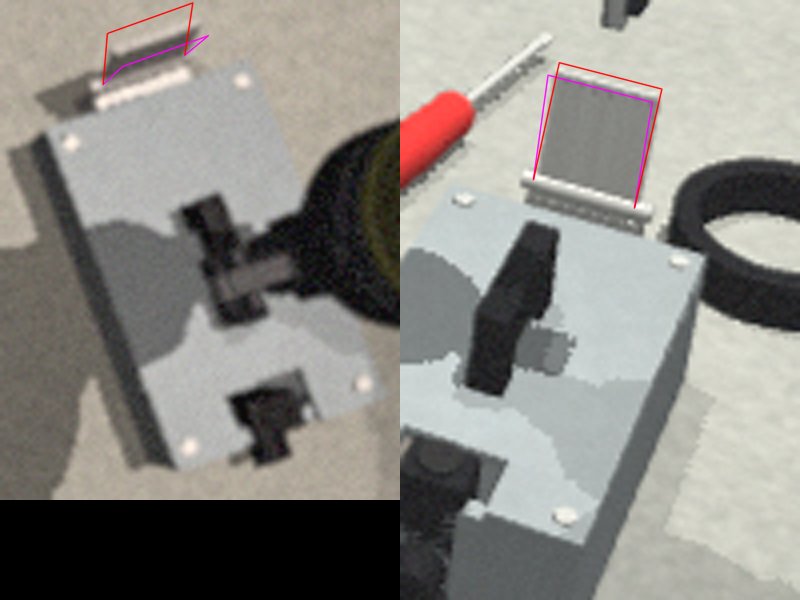

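The lid is seated and flush, released, with the latch open at about 1.75 rad. Next I'll plan the closing sweep: fingers shut, go behind the flap, push over, then down.

```bash
cat > lt.py <<'E'
from plan import *
B=T(*mkbox([.547,-.1655,.346]))
def at(x,z): return B@T(np.eye(3),[x,0,z])@T(np.diag([-1.,1,-1]),[0,0,0])
E
python3 - <<'E'
from lt import *
A=now();up=at(.155,.212);rows(A,up,7);rows(up,at(.155,.1035),5)
p=(.155,.1035);w,r=.011,.035
for a in(90,80,70,60,50,40,30,20,10,0):
    a=np.radians(a);q=(.102-r*np.cos(a)+.002*np.sin(a)+w,.0685+r*np.sin(a)+.002*np.cos(a))
    print(np.round(np.degrees(a)),np.round(q,4),"dx,dz",np.round([(p[0]-q[0])/.06,(p[1]-q[1])/.06],3));p=q
E
```

```text
7 x xyz [-0.375 -0.004  0.   ] rot [ 0. -0.  0.] | end [ 0.693 -0.113  0.212]
5 x xyz [0.    0.    0.362] rot [0. 0. 0.] | end [ 0.693 -0.113  0.103]
90.0 [0.115 0.103] dx,dz [ 0.667 -0.   ]
80.0 [0.109 0.103] dx,dz [0.102 0.003]
70.0 [0.103 0.102] dx,dz [0.1   0.021]
60.0 [0.097 0.1  ] dx,dz [0.095 0.038]
50.0 [0.092 0.097] dx,dz [0.087 0.054]
40.0 [0.087 0.092] dx,dz [0.076 0.068]
30.0 [0.084 0.088] dx,dz [0.063 0.08 ]
20.0 [0.081 0.082] dx,dz [0.048 0.09 ]
10.0 [0.079 0.076] dx,dz [0.032 0.097]
0.0 [0.078 0.07 ] dx,dz [0.015 0.101]
```

>>> servo_tool:
  motion:
    - {"xyz": [-0.2,0,0],"rotation": [0,0,0]}
    - {"xyz": [-0.4,-0.005,0],"rotation": [0,0,0]}
    - {"xyz": [-0.4,-0.005,0],"rotation": [0,0,0]}
    - {"xyz": [-0.4,-0.005,0],"rotation": [0,0,0]}
    - {"xyz": [-0.4,-0.005,0],"rotation": [0,0,0]}
    - {"xyz": [-0.4,-0.005,0],"rotation": [0,0,0]}
    - {"xyz": [-0.4,-0.005,0],"rotation": [0,0,0]}
    - {"xyz": [0,0,0],"rotation": [0,0,0]}
    - {"xyz": [0,0,0],"rotation": [0,0,0]}
  fingers: 1
  force: 40

```text
time_s: 19.0
eef_pos: [0.6915, -0.113, 0.212]
eef_rot: [-0.001, -0.176, 0.984, 0.001]
force: [-0.5, 0.9, -1.0]
grip_width: 0.0001
grasp_force: 0.0
```

>>> servo_tool:
  motion:
    - {"xyz": [0,0,0.362],"rotation": [0,0,0]}
    - {"xyz": [0,0,0.362],"rotation": [0,0,0]}
    - {"xyz": [0,0,0.362],"rotation": [0,0,0]}
    - {"xyz": [0,0,0.362],"rotation": [0,0,0]}
    - {"xyz": [0,0,0.362],"rotation": [0,0,0]}
    - {"xyz": [0,0,0],"rotation": [0,0,0]}

```text
time_s: 19.75
eef_pos: [0.6903, -0.113, 0.1016]
eef_rot: [-0.002, -0.176, 0.984, 0.001]
force: [-0.6, -0.0, -0.4]
grip_width: -0.0005
grasp_force: 0.0
```

Run:
```python
from lt import *
rows(now(),at(.115,.1035),1);print(np.linalg.inv(B)@now(),sensors.observe()["qpos"])
```

```text
1 x xyz [ 0.627 -0.008 -0.029] rot [ 0.001 -0.001  0.002] | end [ 0.655 -0.126  0.103]
[[-1.    -0.008 -0.004  0.153]
 [-0.008  1.     0.003  0.001]
 [ 0.004  0.003 -1.     0.102]
 [ 0.     0.     0.     1.   ]] [ 0.547  0.583 -0.601  1.439  0.336  1.227  1.833]
```

Now push the flap past vertical and fold it down, keeping some height in hand for a force check.

>>> servo_tool:
  motion:
    - {"xyz": [0.2,0,-0.03],"rotation": [0,0,0]}
    - {"xyz": [0.2,0,0],"rotation": [0,0,0]}
    - {"xyz": [0.227,0,0],"rotation": [0,0,0]}
    - {"xyz": [0.102,0,0.003],"rotation": [0,0,0]}
    - {"xyz": [0.1,0,0.021],"rotation": [0,0,0]}
    - {"xyz": [0.095,0,0.038],"rotation": [0,0,0]}
    - {"xyz": [0.087,0,0.054],"rotation": [0,0,0]}
    - {"xyz": [0,0,0],"rotation": [0,0,0]}

```text
time_s: 20.75
eef_pos: [0.6339, -0.1345, 0.0985]
eef_rot: [-0.001, -0.176, 0.984, 0.0]
force: [-0.2, 0.1, 0.3]
grip_width: 0.0001
grasp_force: 0.0
```

>>> servo_tool:
  motion:
    - {"xyz": [0.076,0,0.068],"rotation": [0,0,0]}
    - {"xyz": [0.063,0,0.08],"rotation": [0,0,0]}
    - {"xyz": [0.048,0,0.09],"rotation": [0,0,0]}
    - {"xyz": [0.032,0,0.097],"rotation": [0,0,0]}
    - {"xyz": [0,0,0],"rotation": [0,0,0]}

```text
time_s: 21.38
eef_pos: [0.622, -0.1388, 0.0782]
eef_rot: [-0.001, -0.176, 0.984, 0.0]
force: [-0.4, -0.8, 1.3]
grip_width: -0.0002
grasp_force: 0.0
```

Run:
```python
from lt import *
from workcell import vision
print((np.linalg.inv(B)@now())[:3,3],sensors.observe()["force"])
```

```text
[ 0.08  -0.     0.078] [-0.431 -0.756  1.261]
```

>>> servo_tool:
  motion:
    - {"xyz": [0.03,0,0.06],"rotation": [0,0,0]}
    - {"xyz": [0.01,0,0.04],"rotation": [0,0,0]}
    - {"xyz": [0,0,0.02],"rotation": [0,0,0]}
    - {"xyz": [0,0,0],"rotation": [0,0,0]}

```text
time_s: 21.88
eef_pos: [0.6203, -0.1394, 0.072]
eef_rot: [-0.0, -0.176, 0.984, 0.0]
force: [0.6, 0.8, 1.4]
grip_width: 0.0001
grasp_force: 0.4
```

>>> servo_tool:
  motion:
    - {"xyz": [0,0,0.015],"rotation": [0,0,0]}
    - {"xyz": [0,0,0],"rotation": [0,0,0]}

```text
time_s: 22.12
eef_pos: [0.6203, -0.1394, 0.0711]
eef_rot: [-0.0, -0.176, 0.984, 0.0]
force: [1.5, 0.2, 0.9]
grip_width: 0.0
grasp_force: 0.4
```

>>> servo_tool:
  motion:
    - {"xyz": [0,0,0.015],"rotation": [0,0,0]}
    - {"xyz": [0,0,0],"rotation": [0,0,0]}

```text
time_s: 22.38
eef_pos: [0.6203, -0.1395, 0.0706]
eef_rot: [-0.0, -0.176, 0.984, 0.0]
force: [-1.3, 0.6, 3.9]
grip_width: 0.0004
grasp_force: 2.2
```

>>> servo_tool:
  motion:
    - {"xyz": [0,0,0.012],"rotation": [0,0,0]}
    - {"xyz": [0,0,0],"rotation": [0,0,0]}

```text
time_s: 22.62
eef_pos: [0.6203, -0.1395, 0.0706]
eef_rot: [-0.0, -0.176, 0.984, 0.0]
force: [-4.1, 1.5, 8.1]
grip_width: 0.0002
grasp_force: 4.1
```

>>> servo_tool:
  motion:
    - {"xyz": [0,0,-0.1],"rotation": [0,0,0]}
    - {"xyz": [0,0,-0.3],"rotation": [0,0,0]}
    - {"xyz": [0,0,-0.6],"rotation": [0,0,0]}
    - {"xyz": [0,0,-0.7],"rotation": [0,0,0]}
    - {"xyz": [0,0,-0.7],"rotation": [0,0,0]}
    - {"xyz": [0,0,-0.6],"rotation": [0,0,0]}
    - {"xyz": [0.5,0.3,-0.3],"rotation": [0,0,0]}
    - {"xyz": [0,-0.7,0],"rotation": [0,0,0]}
    - {"xyz": [0,-0.7,0],"rotation": [0,0,0]}
    - {"xyz": [0,-0.7,0],"rotation": [0,0,0]}
    - {"xyz": [0,-0.5,0],"rotation": [0,0,0]}
    - {"xyz": [0,0,0],"rotation": [0,0,0]}

```text
time_s: 24.12
eef_pos: [0.6397, -0.2829, 0.2672]
eef_rot: [-0.0, -0.174, 0.985, 0.0]
force: [-0.4, 0.8, -0.4]
grip_width: 0.0003
grasp_force: 0.0
```

Run:
```python
from lt import *
from workcell import vision
d={n:vision.grab_frame(n) for n in("side","top")};f2=pickle.load(open("f3.pkl","rb"))
# no picture views left: numeric checks. Refit screws near their old places by bright-blob centroid, flap by template of edges
for c,pts in(("top",[(389,225),(432,209),(419,301)]),("side",[(309,327),(371,348)])):
    for u,v in pts:
        o=[]
        for f in(f2,d):
            g=f[c]["pixels"].mean(2)[v-4:v+5,u-4:u+5];w=np.clip(g-np.percentile(g,80),0,None);yy,xx=np.mgrid[-4:5,-4:5]
            o.append(((w*xx).sum()/w.sum()+u,(w*yy).sum()/w.sum()+v))
        print(c,np.round(o,2).tolist())
# flap: mean change where upright flap was / closed flap is predicted
for a in(0,1.75):
    k=lambda r,y:[.102-r*np.cos(a),y,.0685+r*np.sin(a)]
    P=np.array([k(.01,.018),k(.048,.018),k(.048,-.018),k(.01,-.018)])@B[:3,:3].T+B[:3,3]
    for c in d:
        q=np.round(proj(d[c],P)).astype(np.int32);m=np.zeros((420,560),np.uint8);cv2.fillPoly(m,[q],1)
        print(a,c,[f[c]["pixels"][m>0].mean(0).round(0) for f in(f2,d)])
```

```text
top [[389.44, 225.33], [389.44, 225.32]]
top [[432.19, 209.73], [431.0, 205.45]]
top [[418.97, 301.31], [418.97, 301.25]]
side [[309.39, 327.03], [307.95, 325.8]]
side [[371.07, 348.06], [371.17, 348.1]]
0 side [array([86., 89., 88.]), array([85., 85., 82.])]
0 top [array([108., 108., 106.]), array([100.,  94.,  89.])]
1.75 side [array([77., 77., 75.]), array([116., 117., 110.])]
1.75 top [array([66., 62., 59.]), array([107., 102.,  94.])]
```

The flap met its stop rigidly at z = 0.0706 m, the height of a closed flap. In the images it has left its upright position, and the lid's screws have not moved wherever they are unobstructed. Handing in.

```bash
python3 -c "
from workcell import r
print(r.finish_job())"
```

```text
the job is handed in; nothing more can be done
None
```

The lid is seated flush on the box with its notch around the inlet, the latch is folded down to its stop, and the arm is clear; I handed the job in at about 24 s, but the hand-in returned no verdict.

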